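# Unpile the desk gear onto its own places

### The arm

A 6-joint arm with a two-finger parallel gripper is mounted at the origin on the work surface. World frame = base frame: x ahead of the robot, y to its left, z up, the work surface at z = 0. Lengths are in mm, angles in rad, forces in N, time in s.
With the tool pointing down it reaches from about 350 to 775 mm from the base axis. Payload 7.3 kg.
Tool frame: the origin (TCP) lies midway between the tips of the shut fingers; the grasp point (between the pads) lies 19 mm behind it; z points along the fingers, y is the line along which they close (so a half turn about z gives the same grasp; the last joint's range is limited). The gripper opens to 92 mm and grips with 3 to 60 N. Pads are 19 mm wide; open, the fingers measure 130 mm over their backs; the gripper's body (75 mm by 190 mm) begins 47 mm behind the grasp point.
Start: joints at [1.008, 0.342, 1.524, -0, 1.275, -0.146], TCP at [212.527, 480.08, 226.741] pointing down, gripper open.
Joint ranges: [-2.53, 2.53], [-0.77, 2.02], [0.04, 2.7], [-1, 4.14], [0.28, 2.66], [-3.11, 3.11]. Speed limits (rad/s): [2.57, 2.57, 3.14, 3.14, 3.14, 3.14].

### API

Orientations are given as [roll, pitch, yaw] about the fixed x, y, z axes, in that order (R = Rz(yaw) Ry(pitch) Rx(roll)).
In Python, from plant import monitor, optics, workorder gives the robot as it stands. The module is installed in compiled form; this text tells all that it offers.
- The arm moves only by the tool servo_tool, never from a script. Its arguments are lists of equal length, an entry for each row: "linear": the shift along the tool's x, y, z as a fraction of full scale, a list of three; "spin": the turn about the tool's z as a fraction of full scale. In form: {"linear": [[dx, dy, dz], ...], "spin": [spin, ...]}. A call has exactly 8 rows; each row shifts and turns the commanded pose from where the row before left it, along the tool's axes as they then stand; what a row does not reach is not made up. Full scale, the value 1, is 200 mm for a shift and 90 degrees for a turn. A row lasts 1/8 s, in which the tool goes at most 62.5 mm and 10.7 degrees, less where a joint would pass 70% of its speed; a pose out of reach is approached as far as the arm can. A call with a number of a shift or a turn outside -1 to 1 is refused whole. A call with a gripper value outside its range is refused whole. "hand" is the opening, from -1 (shut) to 1 (fully open), set as the call begins (left out, the last holds). The fingers move at their own pace and stop on an object; the grip force is fixed at half the most. Time passes only in rows, so rows that do not move let the fingers close, or fill a call up. It gives the time, the measured TCP pose, the force, the opening and the grip force at its end, in the units of the state.
- monitor.get_obs(): the state, without advancing time (a new reading comes with each control period).
- optics.capture(name): name is "scene" or "top"; returns a dict with "frame" (420x560x3 uint8, blue, green, red), "K" (3x3 intrinsics, pixels), "world_to_cam" (4x4, takes a point from world to camera coordinates). Camera axes: x right, y down, z forward; pixel columns grow to the right and rows downward; lengths in mm; the calibration is good to about 2 mm. A picture is of the moment at which its call begins. There is no depth.
- workorder.close_job(): hands the job in; it is judged then, once.
The state is a dict: "time": time; "joint_positions": joint angles; "dq": joint speeds; "tau": joint torques, N m; "tool_pos": TCP position; "tcp_rot": TCP orientation; "contact_force": force on the tool from outside, world axes, zero at the start; "moment": the same for the moment, N m; "grip_width": finger opening in mm; "finger_force": force on a finger pad.
Only numpy, scipy, OpenCV 4.12 (cv2) and the standard library are available. Lean on these libraries where they do the work, as an engineer would, in place of code of your own. Each camera call takes 0.05 s, during which the arm holds its last target. There are 200 camera calls.

### The job

Take the pile on the desk apart and put each thing centred on its own place, lying flat: the white earbud case on the round white pad, the walnut card box on the cork mat, the black and orange power bank on the orange plate, and the silver and blue drive on the blue pad; line the last three up with the long side of their places, either way round. One of the things already lies on the cork mat, where it does not belong, so it has to go to its own place before the card box can have the mat. Set things down, do not drop them, and leave the mug and the plant where they are.

Things in the scene. Friction and masses are not known exactly. Their poses are not given: they have to be found in the camera images.
- earbud_case: white rounded earbud case with a thin grey seam and a green light, 60 mm (x) x 46 mm (y) x 24 mm high, edges rounded by 8 mm, about 60 g. Origin at the centre of its underside, x along its length, y across its width (the way to grip it), z up. At the start it is on top of the pile of three, on the card box. It goes on the round white pad.
- card_box: closed walnut box for cards with a brass band round its middle, 88 mm (x) x 58 mm (y) x 22 mm high, about 130 g. Origin at the centre of its underside, x along its length, y across its width (the way to grip it), z up. At the start it is in the middle of the pile, under the earbud case and on the drive or the power bank. It goes on the cork mat.
- power_bank: black slab with an orange band near each end, 116 mm (x) x 62 mm (y) x 18 mm high, about 240 g. Origin at the centre of its underside, x along its length, y across its width (the way to grip it), z up. At the start either it or the drive is the bottom of the pile, on a small grey felt mat 6 mm thick, and the other lies alone on the cork mat. It goes on the orange charging plate.
- drive: silver slab with a blue band near each end, 116 mm (x) x 62 mm (y) x 18 mm high, about 200 g. Origin at the centre of its underside, x along its length, y across its width (the way to grip it), z up. At the start either it or the power bank is the bottom of the pile, and the other lies alone on the cork mat. It goes on the blue pad.
- round_pad: flat round white charging pad with a thin grey ring, 96 mm in diameter, 10 mm thick; fixed, its place shuffled; origin at the centre of its underside, z up. Place of the earbud case, whose turn on it does not matter
- cork_mat: cork mat, 140 mm (x) x 92 mm (y), 6 mm thick, flat; partly covered at the start by the drive or the power bank; fixed, its place shuffled; origin at the centre of its underside, x along its length, z up. Place of the card box
- charge_plate: orange charging plate, flat, 140 mm (x) x 92 mm (y), 10 mm thick; fixed, its place shuffled; origin at the centre of its underside, x along its length, z up. Place of the power bank
- blue_pad: blue pad, flat, 140 mm (x) x 92 mm (y), 6 mm thick; fixed, its place shuffled; origin at the centre of its underside, x along its length, z up. Place of the drive
- mug: blue mug, loose, 72 mm in diameter at the rim and 82 mm high, its handle along its own +y; origin at the centre of its underside. To be left alone. Everything else loose or fixed among the things (mouse, keyboard, headphones, notebook, stapler) is under 60 mm high, the pile 70 mm
- plant: small green plant in a terracotta pot, loose, 62 mm in diameter at the rim and about 80 mm high; origin at the centre of its underside. To be left alone
Not all that is in view belongs to the job. Of the things like the card_box, leave any that is purple or red; of the rest the larger one is meant.

How it is judged (in metres and radians):
At the end, for the whole second after the job is handed in: Each thing lies flat (0.1 rad), at rest on its own place: centre within 15 mm, underside within 4 mm of the place's top; card box, power bank and drive within 0.26 rad of their place's length, either way round. Mug and plant upright (0.15 rad), within 20 mm of their start (horizontal distance between earbud_case and round_pad below 0.015 m and z of earbud_case in the frame of round_pad between 0.006 and 0.014 m and angle between each of earbud_case, card_box, power_bank, drive's own z axis and vertical below 0.1 rad and linear speed of each of earbud_case, card_box, power_bank, drive below 0.02 m/s and horizontal distance between card_box and cork_mat below 0.015 m and z of card_box in the frame of cork_mat between 0.002 and 0.01 m and angle between the x axis of card_box and the x axis of cork_mat, either way round below 0.26 rad and horizontal distance between power_bank and charge_plate below 0.015 m and z of power_bank in the frame of charge_plate between 0.006 and 0.014 m and angle between the x axis of power_bank and the x axis of charge_plate, either way round below 0.26 rad and horizontal distance between drive and blue_pad below 0.015 m and z of drive in the frame of blue_pad between 0.002 and 0.01 m and angle between the x axis of drive and the x axis of blue_pad, either way round below 0.26 rad and distance of each of mug, plant from where it was at the start of the episode below 0.02 m and angle between each of mug, plant's own z axis and vertical below 0.15 rad); the robot touches nothing.
It fails at once if one of the four things is dropped, thrown or knocked off the pile (over 0.7 m/s with no finger touching it, a fall of about 25 mm) ((linear speed of earbud_case above 0.7 m/s and contact force between the fingers and earbud_case below 0.05 N) or (linear speed of card_box above 0.7 m/s and contact force between the fingers and card_box below 0.05 N) or (linear speed of power_bank above 0.7 m/s and contact force between the fingers and power_bank below 0.05 N) or (linear speed of drive above 0.7 m/s and contact force between the fingers and drive below 0.05 N)).
It fails at once if the mug is shifted more than 20 mm or tipped (distance of mug from where it was at the start of the episode above 0.02 m or angle between mug's own z axis and vertical above 0.15 rad).
It fails at once if the potted plant is shifted more than 20 mm or tipped (distance of plant from where it was at the start of the episode above 0.02 m or angle between plant's own z axis and vertical above 0.15 rad).
It also fails if it takes over 133 s, if anything falls off the work surface, if the arm or the gripper's body presses on something with over 40 N, if the wrist force passes 120 N, or if a joint passes its speed limit or range.

## Working session

There is one attempt and no reset: what is moved stays moved. The work goes in short steps, Python scripts to look and compute and a tool call to move; the robot and the scene stay as the last step left them, time stands still between calls to the robot, and variables do not carry over. Pictures are saved under pics/ and viewed, at most 14 in all, crops included, and the job is handed in when it is done.

Besides the shell and the picture viewer there is one more tool, called by a JSON object that holds its "name" and its "arguments". servo_tool: Moves the arm, as the interface text tells. Shift numbers are shares of 200 mm and turn numbers shares of 90 degrees, none past 1 either way. Its arguments: {"type":"object","properties":{"linear":{"type":"array","items":{"type":"array","items":{"type":"number","minimum":-1,"maximum":1}}},"spin":{"type":"array","items":{"type":"number","minimum":-1,"maximum":1}},"hand":{"type":"number"}},"required":["linear","spin"]}

```bash
mkdir -p pics; python3 - <<'E'
from plant import monitor, optics
import cv2,numpy as np
print(monitor.get_obs())
for n in("scene","top"):
    c=optics.capture(n); cv2.imwrite(f"pics/{n}0.png",c["frame"]); print(n,c["K"],c["world_to_cam"])
E
```

```text
{'time': 0.0, 'joint_positions': array([ 1.00800129e+00,  3.42713484e-01,  1.52502705e+00,  4.37803565e-05,
        1.27538155e+00, -1.45998387e-01]), 'dq': array([-1.01460763e-04, -1.86295585e-03, -2.90229423e-04, -2.87358054e-06,
        5.01888000e-04, -1.18537000e-03]), 'tau': array([ 1.79928534e-04, -4.31236553e+01, -2.44225860e+01,  7.17364834e-02,
        5.58151701e-02, -1.13323679e-04]), 'tool_pos': array([212.28570592, 479.72359265, 226.04625141]), 'tcp_rot': array([-3.14008558e+00, -2.63920989e-04,  2.72478303e+00]), 'contact_force': array([ 0.33816163, -0.79979922,  0.51063559]), 'moment': array([ 0.04867118, -0.00816962, -0.02518873]), 'finger_force': 0.0, 'grip_width': 91.94065980230664}
scene [[509.3671644    0.         277.86636745]
 [  0.         509.3671644  206.46461622]
 [  0.           0.           1.        ]] [[ 4.79408051e-01  8.77552790e-01 -8.30791411e-03 -1.12068687e+02]
 [ 7.33567859e-01 -4.05909305e-01 -5.45083326e-01 -3.95091385e+02]
 [-4.81711653e-01  2.55222916e-01 -8.38340710e-01  1.65105175e+03]
 [ 0.00000000e+00  0.00000000e+00  0.00000000e+00  1.00000000e+00]]
top [[479.78177198   0.         273.35512011]
 [  0.         479.78177198 201.46650409]
 [  0.           0.           1.        ]] [[-6.11842441e-02 -9.98110635e-01  5.62578328e-03 -1.27036890e+02]
 [-9.76701484e-01  5.87084124e-02 -2.06415924e-01  4.96909613e+02]
 [ 2.05695648e-01 -1.81241132e-02 -9.78448168e-01  1.41692628e+03]
 [ 0.00000000e+00  0.00000000e+00  0.00000000e+00  1.00000000e+00]]
```

View pics/scene0.png

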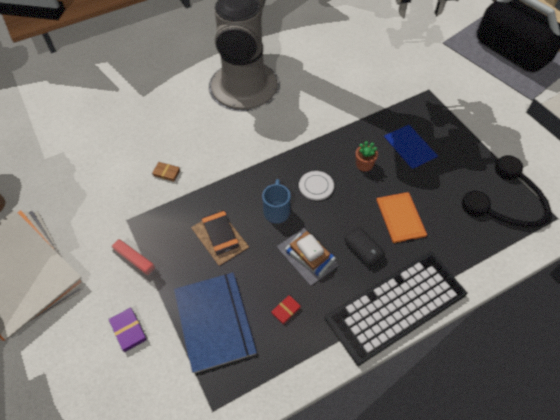

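View pics/top0.png

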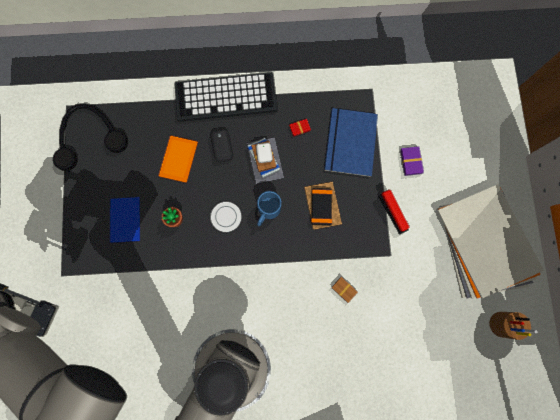

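The desk is visible in both views. In the top view the pile is at (265,157) with the drive at the bottom, the power bank is on the cork mat at (322,205), and the places are round pad (226,217), orange plate (178,159) and blue pad (125,219). The mug is at (268,205) and the plant at (171,217). Next I'll zoom in.

```bash
python3 - <<'E'
import cv2,numpy as np
a=cv2.imread("pics/top0.png");b=cv2.imread("pics/scene0.png")
f=lambda im,x,y,w,h:cv2.resize(im[y:y+h,x:x+w],(400,300),interpolation=cv2.INTER_CUBIC)
o=np.vstack([np.hstack([f(a,235,130,64,48),f(b,272,222,72,54)]),np.hstack([f(a,284,175,80,60),f(b,180,200,80,60)])])
cv2.imwrite("pics/z.png",o)
for n,im,pts in(("top",a,[(265,145),(256,160),(322,205),(310,225),(178,159),(125,219),(226,217),(268,176),(280,160)]),("sc",b,[(311,246),(325,262),(220,232),(235,250),(402,217),(411,146),(316,186),(300,250)])):
    h=cv2.cvtColor(im,cv2.COLOR_BGR2HSV)
    print(n,[(p,h[p[1],p[0]].tolist()) for p in pts])
E
```

```text
top [((265, 145), [21, 8, 229]), ((256, 160), [13, 175, 127]), ((322, 205), [112, 67, 42]), ((310, 225), [40, 18, 43]), ((178, 159), [15, 255, 224]), ((125, 219), [112, 209, 89]), ((226, 217), [42, 6, 214]), ((268, 176), [120, 21, 99]), ((280, 160), [108, 20, 63])]
sc [((311, 246), [17, 9, 204]), ((325, 262), [109, 173, 93]), ((220, 232), [5, 22, 70]), ((235, 250), [12, 98, 94]), ((402, 217), [13, 173, 196]), ((411, 146), [114, 179, 87]), ((316, 186), [0, 5, 193]), ((300, 250), [13, 84, 136])]
```

View pics/z.png

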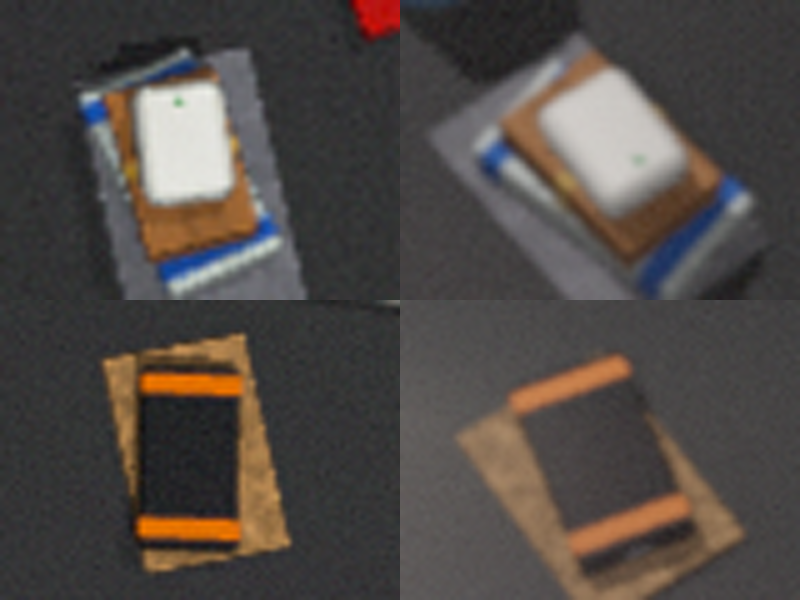

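The zoom shows the earbud case on the card box on the drive, all clear of each other. The power bank lies on the cork mat turned about 10° from it, and the mat's four corners are visible. Next I'll measure the places, the power bank and the case from both views.

```bash
cat > h.py <<'E'
import cv2,numpy as np
from plant import monitor,optics
def ray(c,uv):
    E=c["world_to_cam"];R,t=E[:3,:3],E[:3,3]
    p=cv2.undistortPoints(np.float64(uv).reshape(-1,1,2),c["K"],None).reshape(-1,2)
    return -R.T@t,np.c_[p,np.ones(len(p))]@R
def plane(c,uv,z):
    o,d=ray(c,uv); return (o+d*((z-o[2])/d[:,2])[:,None])[:,:2]
def tri(a,ua,b,ub):
    P=[c["K"]@c["world_to_cam"][:3] for c in(a,b)]
    X=cv2.triangulatePoints(*P,np.float64(ua).reshape(2,1),np.float64(ub).reshape(2,1)).ravel()
    return X[:3]/X[3]
def mask(c,box,lo,hi,k=3):
    h=cv2.cvtColor(c["frame"],cv2.COLOR_BGR2HSV); m=cv2.inRange(h,np.array(lo),np.array(hi))
    r=np.zeros_like(m); x,y,X,Y=box; r[y:Y,x:X]=m[y:Y,x:X]
    return r
def blobs(m,n=1):
    cs=sorted(cv2.findContours(m,cv2.RETR_EXTERNAL,cv2.CHAIN_APPROX_NONE)[0],key=cv2.contourArea)[::-1][:n]
    return [cv2.convexHull(c).reshape(-1,2).astype(float) for c in cs]
def cen(h):
    M=cv2.moments(h.astype(np.float32)); return np.array([M["m10"],M["m01"]])/M["m00"]
def rect(c,hull,z):
    p=plane(c,hull,z).astype(np.float32); (x,y),(w,h),a=cv2.minAreaRect(p)
    if w<h: w,h,a=h,w,a+90
    return np.round([x,y,w,h,(a+90)%180-90],1)   # long side angle deg
E
python3 - <<'E'
from h import *
T=optics.capture("top");S=optics.capture("scene")
def do(n,bt,bs,lo,hi,los,his,z):
    a=blobs(mask(T,bt,lo,hi))[0];b=blobs(mask(S,bs,los,his))[0]
    print(n,"tri",tri(T,cen(a),S,cen(b)).round(1),"top",rect(T,a,z),"sc",rect(S,b,z))
do("orange",(155,130,202,188),(370,188,430,245),(5,150,100),(25,255,255),(5,120,100),(25,255,255),10)
do("blue",(100,190,148,250),(380,120,442,172),(105,150,50),(125,255,255),(105,110,50),(125,255,255),6)
do("round",(205,195,247,237),(292,165,340,206),(0,0,120),(180,60,255),(0,0,115),(180,60,255),10)
do("case",(250,135,278,170),(290,228,330,265),(0,0,140),(60,50,255),(0,0,140),(60,50,255),62)
do("cork",(300,178,345,236),(188,205,252,268),(8,70,60),(25,255,255),(5,60,60),(25,255,255),6)
do("mug",(250,185,290,230),(255,180,295,226),(95,80,30),(125,255,255),(95,70,30),(125,255,255),82)
do("plantpot",(155,200,190,235),(350,138,385,175),(0,80,40),(90,255,255),(0,80,40),(90,255,255),75)
a=blobs(mask(T,(300,178,345,236),(8,225,170),(20,255,255)),2);b=blobs(mask(S,(188,205,252,268),(5,140,120),(16,255,255)),2)
for q in(a,b): print([(cen(x).round(1),cv2.contourArea(x.astype(np.float32))) for x in q])
a.sort(key=lambda q:cen(q)[1]);b.sort(key=lambda q:-cen(q)[1])
pa=[cen(x) for x in a]
for x,y in zip(a,b): print(tri(T,cen(x),S,cen(y)).round(1),rect(T,x,24))
E
```

```text
orange tri [658.5 142.5   3.5] top [656.8 139.7 141.6  94.9 -16.6] sc [659.1 141.5 144.5  96.5 -16.7]
blue tri [4.708e+02 3.144e+02 3.000e-01] top [ 4.694e+02  3.113e+02  1.405e+02  9.130e+01 -2.000e-01] sc [4.722e+02 3.131e+02 1.439e+02 9.650e+01 3.000e-01]
round tri [459.6  -3.7   7. ] top [458.5  -5.2  92.5  90.9  -2.7] sc [461.7  -3.2  95.7  95.4 -29. ]
case tri [ 643.6 -136.1   63.3] top [ 643.7 -137.4   60.5   43.2    3.7] sc [ 643.  -134.1   58.4   47.     5.6]
cork tri [ 478.  -309.9    3.5] top [ 477.5 -311.9  143.8   95.     7.3] sc [ 477.1 -307.7  149.2  102.     5. ]
mug tri [ 476.6 -138.2   40.5] top [ 464.9 -142.4  106.5   72.    -3.1] sc [ 497.6 -149.1  132.2   72.5  -29. ]
plantpot tri [461.6 157.2  41. ] top [455.9 150.3  64.1  62.7  -0.7] sc [482.7 139.2 105.9  60.2 -33.4]
[(array([321.9, 220.4]), 52.5), (array([322.2, 191.4]), 52.0)]
[(array([225.9, 244.2]), 95.5), (array([214.3, 216.1]), 84.0)]
[ 518.  -309.5   25.1] [ 517.1 -310.3   59.7    9.7   86.6]
[ 426.3 -300.3   25.3] [ 425.1 -302.6   59.     9.4   86.5]
```

```bash
cat >> h.py <<'E'
def plan(x,y,z,yaw):
    """totals: spin first, then shift in turned tool axes (full-scale units)"""
    o=monitor.get_obs(); p=o["tool_pos"]; w=np.degrees(o["tcp_rot"][2])
    s=-((yaw-w+180)%360-180)/90; a=np.radians(yaw); d=np.array([x,y,z])-p
    f=np.array([np.cos(a)*d[0]+np.sin(a)*d[1],np.sin(a)*d[0]-np.cos(a)*d[1],-d[2]])/200
    print("at",p.round(1),"yaw",w.round(1),"rp",o["tcp_rot"][:2].round(3),"spin",round(s,4),"shift",f.round(4),"w",o["grip_width"].round(1),"q6",o["joint_positions"][5].round(2),"t",round(o["time"],1))
E
python3 -c "
from h import *
plan(643.5,-136,120,184.5)"
```

```text
Traceback (most recent call last):
  File "h.py", line 31, in plan
    print("at",p.round(1),"yaw",w.round(1),"rp",o["tcp_rot"][:2].round(3),"spin",round(s,4),"shift",f.round(4),"w",o["grip_width"].round(1),"q6",o["joint_positions"][5].round(2),"t",round(o["time"],1))
                                                                                                                   ^^^^^^^^^^^^^^^^^^^^^
AttributeError: 'float' object has no attribute 'round'
```

```bash
sed -i 's/o\["grip_width"\].round(1)/round(o["grip_width"],1)/' h.py
python3 -c "
from h import *
plan(643.5,-136,120,184.5)"
```

```text
at [212.4 479.9 226.3] yaw 156.1 rp [-3.141 -0.   ] spin -0.3153 shift [-1.9073 -3.239   0.5315] w 91.7 q6 -0.15 t 0.2
```

{"name": "servo_tool", "arguments": {"linear": [[0,0,0],[0,0,0],[0,0,0],[-0.127,-0.216,0],[-0.127,-0.216,0],[-0.127,-0.216,0],[-0.127,-0.216,0],[-0.127,-0.216,0]], "spin": [-0.105,-0.105,-0.105,0,0,0,0,0], "hand": 1}}

```text
time: 1.2
tool_pos: [356.6, 273.2, 226.7]
tcp_rot: [3.141, 0.0, -3.063]
contact_force: [0.5, 0.1, 0.8]
grip_width: 91.5
finger_force: 0.0
```

{"name": "servo_tool", "arguments": {"linear": [[-0.127,-0.216,0],[-0.127,-0.216,0],[-0.127,-0.216,0],[-0.127,-0.216,0],[-0.127,-0.216,0],[-0.127,-0.216,0],[-0.127,-0.216,0],[-0.127,-0.216,0]], "spin": [0,0,0,0,0,0,0,0]}}

```text
time: 2.2
tool_pos: [586.2, -55.5, 226.5]
tcp_rot: [3.141, -0.0, -3.064]
contact_force: [0.3, 0.6, 0.9]
grip_width: 91.7
finger_force: 0.0
```

{"name": "servo_tool", "arguments": {"linear": [[-0.127,-0.216,0],[-0.127,-0.216,0.1],[0,0,0.1],[0,0,0.1],[0,0,0.1],[0,0,0],[0,0,0],[0,0,0]], "spin": [0,0,0,0,0,0,0,0]}}

```text
time: 3.2
tool_pos: [643.4, -136.3, 147.9]
tcp_rot: [-3.141, 0.002, -3.063]
contact_force: [0.1, 0.8, 0.3]
grip_width: 92.1
finger_force: 0.0
```

```bash
python3 -c "
from h import *
plan(643.5,-136,52,184.5)"
```

```text
at [ 643.4 -136.3  147.9] yaw -175.5 rp [-3.141e+00  2.000e-03] spin -0.0002 shift [-0.0006  0.0017  0.4796] w 92.1 q6 -1.97 t 3.2
```

{"name": "servo_tool", "arguments": {"linear": [[0,0,0.12],[0,0,0.12],[0,0,0.12],[0,0,0.06],[0,0,0.03],[0,0,0.025],[0,0,0],[0,0,0]], "spin": [0,0,0,0,0,0,0,0]}}

```text
time: 4.2
tool_pos: [643.2, -136.3, 52.3]
tcp_rot: [-3.141, 0.001, -3.064]
contact_force: [-1.0, -0.2, -0.7]
grip_width: 92.0
finger_force: 0.0
```

{"name": "servo_tool", "arguments": {"linear": [[0,0,0],[0,0,0],[0,0,0],[0,0,0],[0,0,0],[0,0,0],[0,0,0],[0,0,0]], "spin": [0,0,0,0,0,0,0,0], "hand": -1}}

```text
time: 5.2
tool_pos: [642.9, -136.2, 51.7]
tcp_rot: [3.141, 0.0, -3.064]
contact_force: [-0.5, -1.0, 0.6]
grip_width: 45.5
finger_force: 30.0
```

{"name": "servo_tool", "arguments": {"linear": [[0,0,-0.03],[0,0,-0.08],[0,0,-0.15],[0,0,-0.2],[0,0,-0.1],[0,0,0],[0,0,0],[0,0,0]], "spin": [0,0,0,0,0,0.1,0.1,0.1]}}

```text
time: 6.2
tool_pos: [643.1, -136.3, 165.3]
tcp_rot: [3.141, 0.002, 2.743]
contact_force: [-0.1, 0.6, -0.2]
grip_width: 45.9
finger_force: 30.0
```

{"name": "servo_tool", "arguments": {"linear": [[0,0,0],[0,0,0],[0,0,0],[0,0,0],[0,0,0],[0,0,0],[0,0,0],[0,0,0]], "spin": [0.1,0.1,0.1,0.1,0.1,0.1,0.1,0.05]}}

```text
time: 7.2
tool_pos: [643.1, -136.3, 165.2]
tcp_rot: [3.14, 0.0, 1.567]
contact_force: [0.1, -0.8, 0.5]
grip_width: 45.9
finger_force: 30.0
```

```bash
python3 -c "
from h import *
plan(460,-4,16.5,90)"
```

```text
at [ 643.1 -136.3  165.2] yaw 89.8 rp [3.14 0.  ] spin -0.0025 shift [ 0.6617 -0.9154  0.7435] w 45.9 q6 -0.32 t 7.2
```

{"name": "servo_tool", "arguments": {"linear": [[0.132,-0.183,0],[0.132,-0.183,0],[0.132,-0.183,0],[0.132,-0.183,0],[0.134,-0.183,0],[0,0,0.1],[0,0,0.15],[0,0,0.15]], "spin": [0,0,0,0,0,0,0,0]}}

```text
time: 8.2
tool_pos: [460.8, -3.8, 84.5]
tcp_rot: [3.138, 0.001, 1.571]
contact_force: [-0.2, 0.4, -0.7]
grip_width: 45.9
finger_force: 30.0
```

{"name": "servo_tool", "arguments": {"linear": [[0,0,0.15],[0,0,0.1],[0,0,0.05],[0,0,0.02],[0,0,0.01],[0,0,0],[0,0,0],[0,0,0]], "spin": [0,0,0,0,0,0,0,0]}}

```text
time: 9.2
tool_pos: [460.1, -3.8, 18.0]
tcp_rot: [3.141, 0.0, 1.57]
contact_force: [0.0, 0.2, -0.3]
grip_width: 45.8
finger_force: 30.0
```

{"name": "servo_tool", "arguments": {"linear": [[0,0,0.005],[0,0,0.005],[0,0,0],[0,0,0],[0,0,0],[0,0,0],[0,0,0],[0,0,0]], "spin": [0,0,0,0,0,0,0,0]}}

```text
time: 10.2
tool_pos: [460.0, -3.7, 15.7]
tcp_rot: [3.142, -0.0, 1.57]
contact_force: [0.0, -0.0, -1.0]
grip_width: 45.6
finger_force: 30.0
```

{"name": "servo_tool", "arguments": {"linear": [[0,0,0.004],[0,0,0],[0,0,0],[0,0,0],[0,0,0],[0,0,0],[0,0,0],[0,0,0]], "spin": [0,0,0,0,0,0,0,0]}}

```text
time: 11.2
tool_pos: [460.0, -3.7, 15.6]
tcp_rot: [3.141, 0.0, 1.57]
contact_force: [-2.4, 0.8, 9.2]
grip_width: 45.3
finger_force: 30.0
```

{"name": "servo_tool", "arguments": {"linear": [[0,0,0],[0,0,0],[0,0,0],[0,0,0],[0,0,0],[0,0,-0.1],[0,0,-0.2],[0,0,-0.25]], "spin": [0,0,0,0,0,0,0,0], "hand": 1}}

```text
time: 12.2
tool_pos: [459.2, -3.6, 125.4]
tcp_rot: [-3.139, -0.001, 1.57]
contact_force: [0.4, -0.8, 0.2]
grip_width: 91.9
finger_force: 0.0
```

{"name": "servo_tool", "arguments": {"linear": [[0,0,-0.2],[-0.2,0,0],[-0.25,0,0],[-0.25,0,0],[-0.25,0,0],[-0.25,0,0],[-0.25,0,0],[0,0,0]], "spin": [0,0,0,0,0,0,0,0]}}

```text
time: 13.2
tool_pos: [459.3, -296.9, 164.4]
tcp_rot: [3.141, 0.001, 1.566]
contact_force: [-0.2, 1.2, -0.7]
grip_width: 91.7
finger_force: 0.0
```

{"name": "servo_tool", "arguments": {"linear": [[0,0,0],[0,0,0],[0,0,0],[0,0,0],[0,0,0],[0,0,0],[0,0,0],[0,0,0]], "spin": [-0.115,-0.115,-0.115,-0.115,-0.115,-0.115,-0.115,-0.115]}}

```text
time: 14.2
tool_pos: [459.7, -292.5, 164.7]
tcp_rot: [3.141, -0.001, 3.022]
contact_force: [-0.1, 0.6, -0.5]
grip_width: 91.9
finger_force: 0.0
```

```bash
python3 - <<'E'
from h import *
plan(471.5,-305.5,9,175.5)
T=optics.capture("top");S=optics.capture("scene")
cv2.imwrite("pics/t1.png",T["frame"]);cv2.imwrite("pics/s1.png",S["frame"])
a=blobs(mask(T,(205,195,247,237),(0,0,150),(180,60,255)))[0]
f=lambda im,x,y,w,h:cv2.resize(im[y:y+h,x:x+w],(400,300),interpolation=cv2.INTER_CUBIC)
o=np.vstack([np.hstack([f(T["frame"],194,190,64,48),f(S["frame"],280,160,72,54)]),np.hstack([f(T["frame"],235,130,64,48),f(S["frame"],272,222,72,54)])])
cv2.imwrite("pics/z1.png",o)
E
```

```text
at [ 459.7 -292.5  164.7] yaw 173.2 rp [ 3.141e+00 -1.000e-03] spin -0.026 shift [-0.0639 -0.0604  0.7787] w 91.9 q6 -2.16 t 14.2
```

View pics/z1.png

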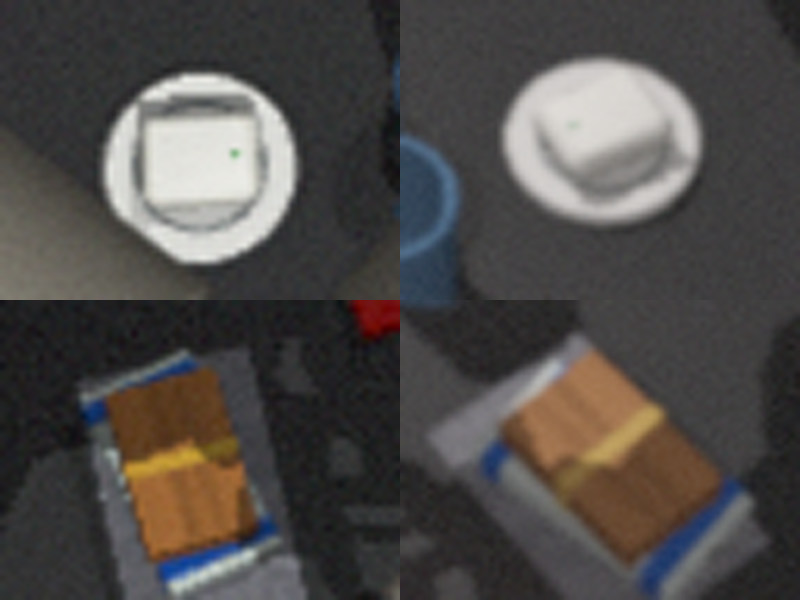

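The case sits flat and centred on the round pad. The card box is now uncovered, partly in shadow. I'll measure it and pick up the power bank.

{"name": "servo_tool", "arguments": {"linear": [[-0.064,-0.06,0.1],[0,0,0.2],[0,0,0.2],[0,0,0.14],[0,0,0.08],[0,0,0.04],[0,0,0.018],[0,0,0]], "spin": [-0.026,0,0,0,0,0,0,0]}}

```text
time: 15.3
tool_pos: [471.3, -307.5, 9.9]
tcp_rot: [-3.141, 0.001, 3.056]
contact_force: [0.2, 0.1, -0.1]
grip_width: 91.9
finger_force: 0.0
```

{"name": "servo_tool", "arguments": {"linear": [[0,0,0],[0,0,0],[0,0,0],[0,0,0],[0,0,0],[0,0,0],[0,0,0],[0,0,0]], "spin": [0,0,0,0,0,0,0,0], "hand": -1}}

```text
time: 16.3
tool_pos: [471.0, -307.0, 9.5]
tcp_rot: [3.141, -0.0, 3.056]
contact_force: [-0.5, 3.7, 5.1]
grip_width: 61.6
finger_force: 30.0
```

```bash
python3 - <<'E'
from h import *
T=optics.capture("top");S=optics.capture("scene")
T["frame"]=cv2.imread("pics/t1.png");S["frame"]=cv2.imread("pics/s1.png")
a=blobs(mask(T,(245,135,285,175),(5,90,40),(28,255,255)))[0];b=blobs(mask(S,(280,225,340,275),(5,80,40),(28,255,255)))[0]
for z in(46,44): print(rect(T,a,z),rect(S,b,z))
print(tri(T,cen(a),S,cen(b)))
a=blobs(mask(T,(205,195,247,237),(0,0,215),(180,60,255)))[0]
plan(471.5,-305.5,9,175.5)
E
```

```text
[ 637.5 -135.4   89.4   58.4   11.6] [ 644.2 -134.    91.6   64.3   11. ]
[ 638.1 -135.4   89.5   58.5   11.6] [ 643.3 -133.4   91.8   64.4   11. ]
[ 640.85413362 -133.32416945   37.40842755]
at [ 471.  -306.9    9.5] yaw 175.1 rp [ 3.141 -0.   ] spin -0.0044 shift [-0.002   0.0074  0.0024] w 61.5 q6 -2.2 t 16.4
```

{"name": "servo_tool", "arguments": {"linear": [[0,0,-0.03],[0,0,-0.08],[0,0,-0.16],[0,0,-0.22],[0,0,-0.2],[0,0,-0.1],[0,0,0],[0,0,0]], "spin": [0,0,0,0,0,0,0.065,0.065]}}

```text
time: 17.4
tool_pos: [471.0, -307.6, 168.7]
tcp_rot: [-3.141, 0.002, 2.849]
contact_force: [-1.0, -0.5, -2.5]
grip_width: 61.2
finger_force: 30.0
```

```bash
python3 - <<'E'
from h import *
plan(657.5,141,14.5,163.4)
E
```

```text
at [ 471.  -307.6  168.7] yaw 163.2 rp [-3.141e+00  2.000e-03] spin -0.0021 shift [-0.2529  2.4158  0.771 ] w 61.2 q6 -1.99 t 17.4
```

{"name": "servo_tool", "arguments": {"linear": [[-0.02,0.1,0],[-0.02,0.2,0],[-0.03,0.25,0],[-0.03,0.25,0],[-0.03,0.25,0],[-0.03,0.25,0],[-0.03,0.25,0],[-0.03,0.25,0]], "spin": [0,0,0,0,0,0,0,0]}}

```text
time: 18.4
tool_pos: [616.3, 27.9, 167.9]
tcp_rot: [3.141, 0.0, 2.855]
contact_force: [0.3, -0.3, -2.4]
grip_width: 61.9
finger_force: 30.0
```

{"name": "servo_tool", "arguments": {"linear": [[-0.033,0.25,0],[0,0.2,0],[0,0.166,0],[0,0,0.05],[0,0,0.15],[0,0,0.2],[0,0,0.15],[0,0,0.1]], "spin": [0,0,0,0,0,0,0,0]}}

```text
time: 19.4
tool_pos: [656.0, 141.0, 35.3]
tcp_rot: [-3.14, -0.003, 2.853]
contact_force: [-0.5, -0.2, -2.5]
grip_width: 61.6
finger_force: 30.0
```

```bash
python3 - <<'E'
from h import *
plan(657.5,141,13.5,163.4)
E
```

```text
at [656.  141.   35.3] yaw 163.5 rp [-3.14e+00 -3.00e-03] spin 0.0007 shift [-0.0071  0.0021  0.1092] w 61.6 q6 -1.18 t 19.4
```

{"name": "servo_tool", "arguments": {"linear": [[-0.004,0,0.04],[0,0,0.025],[0,0,0.015],[0,0,0.005],[0,0,0.005],[0,0,0],[0,0,0],[0,0,0]], "spin": [0,0,0,0,0,0,0,0]}}

```text
time: 20.4
tool_pos: [658.3, 141.2, 19.4]
tcp_rot: [3.141, 0.0, 2.852]
contact_force: [0.6, -1.0, -2.0]
grip_width: 61.6
finger_force: 30.0
```

{"name": "servo_tool", "arguments": {"linear": [[0,0,0.004],[0,0,0],[0,0,0],[0,0,0],[0,0,0],[0,0,0],[0,0,0],[0,0,0]], "spin": [0,0,0,0,0,0,0,0]}}

```text
time: 21.4
tool_pos: [658.2, 141.1, 18.5]
tcp_rot: [3.142, 0.0, 2.852]
contact_force: [0.2, 0.1, -1.7]
grip_width: 61.8
finger_force: 30.0
```

{"name": "servo_tool", "arguments": {"linear": [[0,0,0.007],[0,0,0.007],[0,0,0.005],[0,0,0],[0,0,0],[0,0,0],[0,0,0],[0,0,0]], "spin": [0,0,0,0,0,0,0,0]}}

```text
time: 22.4
tool_pos: [658.2, 141.1, 14.8]
tcp_rot: [3.141, 0.0, 2.852]
contact_force: [0.3, 0.0, -1.7]
grip_width: 62.0
finger_force: 30.0
```

{"name": "servo_tool", "arguments": {"linear": [[0,0,0.005],[0,0,0],[0,0,0],[0,0,0],[0,0,0],[0,0,0],[0,0,0],[0,0,0]], "spin": [0,0,0,0,0,0,0,0]}}

```text
time: 23.4
tool_pos: [658.2, 141.1, 13.7]
tcp_rot: [3.141, 0.0, 2.852]
contact_force: [0.2, 0.1, -3.1]
grip_width: 61.5
finger_force: 30.0
```

{"name": "servo_tool", "arguments": {"linear": [[0,0,0],[0,0,0],[0,0,0],[0,0,0],[0,0,0],[0,0,-0.1],[0,0,-0.2],[0,0,-0.25]], "spin": [0,0,0,0,0,0,0,0], "hand": 1}}

```text
time: 24.4
tool_pos: [657.8, 141.1, 125.5]
tcp_rot: [-3.141, -0.001, 2.852]
contact_force: [0.8, 0.4, -0.4]
grip_width: 91.7
finger_force: 0.0
```

{"name": "servo_tool", "arguments": {"linear": [[0,0,-0.1],[0,0,0],[0,0,0],[0,0,0],[0,0,0],[0,0,0],[0,0,0],[0,0,0]], "spin": [-0.105,-0.105,-0.1,0,0,0,0,0]}}

```text
time: 25.4
tool_pos: [658.2, 141.1, 143.7]
tcp_rot: [3.141, -0.0, -2.945]
contact_force: [0.7, -0.1, -0.4]
grip_width: 91.8
finger_force: 0.0
```

```bash
python3 - <<'E'
from h import *
plan(639,-134.5,28,191.3)
E
```

```text
at [658.2 141.1 143.7] yaw -168.7 rp [ 3.141 -0.   ] spin -0.0002 shift [ 0.364  -1.3327  0.5783] w 91.8 q6 -1.67 t 25.4
```

{"name": "servo_tool", "arguments": {"linear": [[0.06,-0.22,0],[0.06,-0.22,0],[0.06,-0.22,0],[0.06,-0.22,0],[0.06,-0.22,0],[0.064,-0.233,0],[0,0,0.1],[0,0,0.1]], "spin": [0,0,0,0,0,0,0,0]}}

```text
time: 26.4
tool_pos: [639.1, -135.6, 103.4]
tcp_rot: [-3.141, 0.001, -2.946]
contact_force: [-0.5, 1.3, 0.0]
grip_width: 92.0
finger_force: 0.0
```

{"name": "servo_tool", "arguments": {"linear": [[0,0,0.1],[0,0,0.1],[0,0,0.1],[0,0,0.05],[0,0,0.018],[0,0,0.01],[0,0,0],[0,0,0]], "spin": [0,0,0,0,0,0,0,0]}}

```text
time: 27.4
tool_pos: [639.4, -134.7, 28.7]
tcp_rot: [-3.141, 0.001, -2.944]
contact_force: [-0.4, -0.2, -0.0]
grip_width: 92.0
finger_force: 0.0
```

{"name": "servo_tool", "arguments": {"linear": [[0,0,0],[0,0,0],[0,0,0],[0,0,0],[0,0,0],[0,0,0],[0,0,0],[0,0,0]], "spin": [0,0,0,0,0,0,0,0], "hand": -1}}

```text
time: 28.4
tool_pos: [639.1, -134.5, 28.1]
tcp_rot: [3.141, -0.0, -2.944]
contact_force: [-1.1, 0.2, 0.8]
grip_width: 57.8
finger_force: 30.0
```

{"name": "servo_tool", "arguments": {"linear": [[0,0,-0.03],[0,0,-0.08],[0,0,-0.16],[0,0,-0.2],[0,0,-0.15],[0,0,0],[0,0,0],[0,0,0]], "spin": [0,0,0,0,0,0.053,0,0]}}

```text
time: 29.4
tool_pos: [638.9, -134.5, 152.1]
tcp_rot: [3.141, -0.0, -3.026]
contact_force: [0.5, 0.1, -1.4]
grip_width: 57.7
finger_force: 30.0
```

```bash
python3 - <<'E'
from h import *
T=optics.capture("top");S=optics.capture("scene")
cv2.imwrite("pics/t2.png",T["frame"])
a=blobs(mask(T,(300,178,345,236),(8,70,60),(25,255,255)))[0];b=blobs(mask(S,(188,205,252,268),(5,60,60),(25,255,255)))[0]
print(rect(T,a,6),rect(S,b,6),tri(T,cen(a),S,cen(b)))
for q in (a,b): print(plane(T if q is a else S,[cen(q)],6))
plan(477.3,-310,11,186.5)
E
```

```text
[ 477.7 -311.8  143.4   95.     7.3] [ 479.5 -309.1  143.7   95.     7.1] [ 478.44328075 -310.45371987    0.75058698]
[[ 476.68214096 -311.88604607]]
[[ 482.12572702 -309.42749418]]
at [ 638.9 -134.5  151.8] yaw -173.4 rp [ 3.141e+00 -1.000e-03] spin 0.001 shift [ 0.902  -0.7804  0.704 ] w 57.8 q6 -2.01 t 29.5
```

View pics/t2.png

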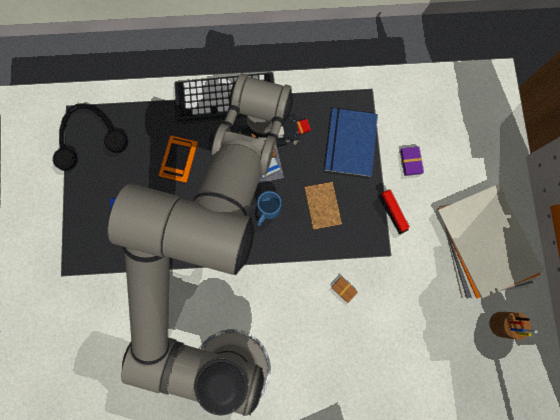

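The power bank is on the orange plate at (178,159), and the cork mat at (322,205) is free.

{"name": "servo_tool", "arguments": {"linear": [[0.1,-0.09,0],[0.16,-0.14,0],[0.16,-0.14,0],[0.16,-0.14,0],[0.16,-0.14,0],[0.158,-0.128,0],[0,0,0.1],[0,0,0.1]], "spin": [0,0,0,0,0,0,0,0]}}

```text
time: 30.5
tool_pos: [477.9, -310.3, 111.7]
tcp_rot: [-3.141, 0.0, -3.028]
contact_force: [-0.7, 0.3, -0.4]
grip_width: 57.6
finger_force: 30.0
```

{"name": "servo_tool", "arguments": {"linear": [[0,0,0.15],[0,0,0.15],[0,0,0.1],[0,0,0.05],[0,0,0.03],[0,0,0],[0,0,0],[0,0,0]], "spin": [0,0,0,0,0,0,0,0]}}

```text
time: 31.5
tool_pos: [478.7, -309.8, 16.7]
tcp_rot: [-3.141, 0.001, -3.027]
contact_force: [0.2, -0.1, -1.2]
grip_width: 57.6
finger_force: 30.0
```

```bash
python3 - <<'E'
from h import *
plan(478.3,-310.5,10.2,186.5)
E
```

```text
at [ 478.7 -309.8   16.7] yaw -173.5 rp [-3.141e+00  1.000e-03] spin 0.0005 shift [ 0.0023 -0.0031  0.0326] w 57.6 q6 -2.39 t 31.5
```

{"name": "servo_tool", "arguments": {"linear": [[0,0,0.015],[0,0,0.01],[0,0,0.005],[0,0,0],[0,0,0],[0,0,0],[0,0,0],[0,0,0]], "spin": [0,0,0,0,0,0,0,0]}}

```text
time: 32.5
tool_pos: [478.3, -309.5, 10.1]
tcp_rot: [3.141, -0.0, -3.027]
contact_force: [-1.8, 0.3, 1.0]
grip_width: 57.8
finger_force: 30.0
```

{"name": "servo_tool", "arguments": {"linear": [[0,0,0.002],[0,0,0.001],[0,0,0],[0,0,0],[0,0,0],[0,0,0],[0,0,0],[0,0,0]], "spin": [0,0,0,0,0,0,0,0]}}

```text
time: 33.5
tool_pos: [478.3, -309.5, 10.1]
tcp_rot: [3.142, 0.0, -3.027]
contact_force: [-2.1, 1.6, 7.0]
grip_width: 58.0
finger_force: 30.0
```

Contact. I'll release, rise and measure the drive.

{"name": "servo_tool", "arguments": {"linear": [[0,0,0],[0,0,0],[0,0,0],[0,0,0],[0,0,0],[0,0,-0.1],[0,0,-0.2],[0,0,-0.25]], "spin": [0,0,0,0,0,0,0,0], "hand": 1}}

```text
time: 34.5
tool_pos: [477.8, -309.1, 119.8]
tcp_rot: [3.14, -0.002, -3.028]
contact_force: [0.9, -0.8, 0.1]
grip_width: 91.9
finger_force: 0.0
```

{"name": "servo_tool", "arguments": {"linear": [[0,0,-0.2],[0,0,0],[0,0,0],[0,0,0],[0,0,0],[0,0,0],[0,0,0],[0,0,0]], "spin": [0,0,0,0,0,0,0,0]}}

```text
time: 35.5
tool_pos: [478.4, -309.6, 159.4]
tcp_rot: [3.141, 0.0, -3.027]
contact_force: [1.0, -0.1, -0.5]
grip_width: 91.6
finger_force: 0.0
```

```bash
python3 - <<'E'
from h import *
T=optics.capture("top");S=optics.capture("scene")
a=blobs(mask(T,(245,130,290,185),(105,120,60),(125,255,255)),2);b=blobs(mask(S,(275,222,345,280),(105,110,60),(125,255,255)),2)
for q in(a,b): print([(cen(x).round(1),cv2.contourArea(x.astype(np.float32))) for x in q])
a.sort(key=lambda q:cen(q)[1]);b.sort(key=lambda q:-cen(q)[1])
for x,y in zip(a,b): print(tri(T,cen(x),S,cen(y)).round(1),rect(T,x,24),rect(S,y,24))
f=lambda im,x,y,w,h:cv2.resize(im[y:y+h,x:x+w],(400,300),interpolation=cv2.INTER_CUBIC)
o=np.vstack([np.hstack([f(T["frame"],235,130,64,48),f(S["frame"],272,222,72,54)]),np.hstack([f(T["frame"],284,175,80,60),f(S["frame"],180,200,80,60)])])
cv2.imwrite("pics/z3.png",o)
E
```

```text
[(array([269.5, 169.2]), 58.0), (array([257.1, 144.3]), 54.5)]
[(array([323.6, 263.7]), 77.0), (array([294.5, 243.6]), 60.5)]
[ 685.1 -116.6   21.4] [ 684.3 -117.    63.5   10.1  -68.7] [ 686.2 -117.5   68.2    8.6  -67.8]
[ 600.2 -151.6   21. ] [ 599.  -151.3   64.3    9.9  -68.7] [ 600.7 -151.1   66.1    7.9  -67.2]
```

View pics/z3.png

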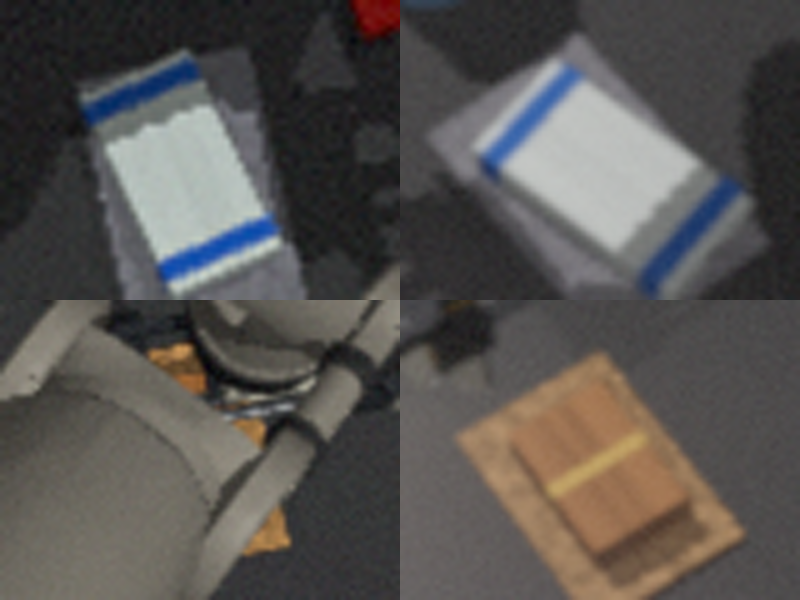

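The drive is fully uncovered and its bands triangulate to z≈21. The card box lies flat on the mat. Next I'll pick up the drive.

{"name": "servo_tool", "arguments": {"linear": [[0,0,0],[0,0,0],[0,0,0],[0,0,0],[0,0,0],[0,0,0],[0,0,0],[0,0,0]], "spin": [-0.087,-0.087,0,0,0,0,0,0]}}

```text
time: 36.6
tool_pos: [478.4, -309.6, 159.5]
tcp_rot: [3.141, 0.0, -2.754]
contact_force: [-0.6, -0.3, -0.0]
grip_width: 91.7
finger_force: 0.0
```

```bash
python3 - <<'E'
from h import *
plan(642.4,-134.2,9,202)
E
```

```text
at [ 478.4 -309.6  159.5] yaw -157.8 rp [3.141 0.   ] spin 0.0021 shift [-1.0889  0.5058  0.7524] w 91.7 q6 -2.67 t 36.6
```

{"name": "servo_tool", "arguments": {"linear": [[-0.139,0.066,0],[-0.19,0.088,0],[-0.19,0.088,0],[-0.19,0.088,0],[-0.19,0.088,0],[-0.19,0.088,0],[0,0,0.1],[0,0,0.1]], "spin": [0,0,0,0,0,0,0,0]}}

```text
time: 37.6
tool_pos: [642.2, -132.8, 118.9]
tcp_rot: [-3.141, 0.0, -2.753]
contact_force: [0.1, -0.0, -1.2]
grip_width: 91.7
finger_force: 0.0
```

{"name": "servo_tool", "arguments": {"linear": [[0,0,0.15],[0,0,0.15],[0,0,0.12],[0,0,0.08],[0,0,0.04],[0,0,0.012],[0,0,0],[0,0,0]], "spin": [0,0,0,0,0,0,0,0]}}

```text
time: 38.6
tool_pos: [642.3, -133.8, 10.0]
tcp_rot: [-3.141, 0.001, -2.754]
contact_force: [-0.0, -0.3, 1.2]
grip_width: 92.2
finger_force: 0.0
```

{"name": "servo_tool", "arguments": {"linear": [[0,0,0],[0,0,0],[0,0,0],[0,0,0],[0,0,0],[0,0,0],[0,0,0],[0,0,0]], "spin": [0,0,0,0,0,0,0,0], "hand": -1}}

```text
time: 39.6
tool_pos: [641.7, -133.5, 9.2]
tcp_rot: [3.141, -0.0, -2.754]
contact_force: [-1.4, 0.6, 2.6]
grip_width: 61.9
finger_force: 30.0
```

{"name": "servo_tool", "arguments": {"linear": [[0,0,-0.03],[0,0,-0.08],[0,0,-0.16],[0,0,-0.22],[0,0,-0.2],[0,0,-0.1],[0,0,0],[0,0,0]], "spin": [0,0,0,0,0,0.08,0.08,0.087]}}

```text
time: 40.6
tool_pos: [642.0, -133.8, 168.7]
tcp_rot: [-3.141, 0.002, 3.137]
contact_force: [-0.4, 1.2, -2.1]
grip_width: 61.6
finger_force: 30.0
```

```bash
python3 - <<'E'
from h import *
plan(471,312.5,9.2,180)
E
```

```text
at [ 642.  -133.8  168.7] yaw 179.7 rp [-3.141e+00  2.000e-03] spin -0.0032 shift [0.8548 2.2317 0.7975] w 61.6 q6 -1.89 t 40.6
```

{"name": "servo_tool", "arguments": {"linear": [[0.055,0.132,0],[0.08,0.21,0],[0.08,0.21,0],[0.08,0.21,0],[0.08,0.21,0],[0.08,0.21,0],[0.08,0.21,0],[0.08,0.21,0]], "spin": [0,0,0,0,0,0,0,0]}}

```text
time: 41.6
tool_pos: [518.6, 188.1, 168.4]
tcp_rot: [3.141, 0.002, 3.141]
contact_force: [-0.4, -0.4, -2.2]
grip_width: 61.7
finger_force: 30.0
```

{"name": "servo_tool", "arguments": {"linear": [[0.08,0.21,0],[0.08,0.21,0],[0.08,0.21,0],[0,0,0],[0,0,0.1],[0,0,0.15],[0,0,0.15],[0,0,0.15]], "spin": [0,0,0,0,0,0,0,0]}}

```text
time: 42.6
tool_pos: [471.9, 312.1, 57.2]
tcp_rot: [3.141, 0.002, 3.14]
contact_force: [0.2, 0.2, -1.9]
grip_width: 61.5
finger_force: 30.0
```

{"name": "servo_tool", "arguments": {"linear": [[0,0,0.1],[0,0,0.06],[0,0,0.03],[0,0,0.01],[0,0,0],[0,0,0],[0,0,0],[0,0,0]], "spin": [0,0,0,0,0,0,0,0]}}

```text
time: 43.6
tool_pos: [471.1, 312.9, 17.3]
tcp_rot: [3.141, 0.0, 3.141]
contact_force: [-0.6, 0.4, -2.3]
grip_width: 62.0
finger_force: 30.0
```

```bash
python3 - <<'E'
from h import *
plan(471,312.5,9.2,180)
E
```

```text
at [471.1 312.9  17.3] yaw 180.0 rp [3.141 0.   ] spin -0.0003 shift [ 0.0004 -0.0022  0.0405] w 62.0 q6 -1.12 t 43.6
```

{"name": "servo_tool", "arguments": {"linear": [[0,0,0.015],[0,0,0.012],[0,0,0.01],[0,0,0.003],[0,0,0],[0,0,0],[0,0,0],[0,0,0]], "spin": [0,0,0,0,0,0,0,0]}}

```text
time: 44.6
tool_pos: [471.0, 312.9, 9.2]
tcp_rot: [3.142, 0.0, 3.141]
contact_force: [-0.8, -0.1, -1.4]
grip_width: 61.4
finger_force: 30.0
```

{"name": "servo_tool", "arguments": {"linear": [[0,0,0.002],[0,0,0],[0,0,0],[0,0,0],[0,0,0],[0,0,0],[0,0,0],[0,0,0]], "spin": [0,0,0,0,0,0,0,0]}}

```text
time: 45.6
tool_pos: [471.0, 312.9, 9.1]
tcp_rot: [3.141, 0.0, 3.141]
contact_force: [-2.6, -1.9, 6.6]
grip_width: 61.6
finger_force: 30.0
```

{"name": "servo_tool", "arguments": {"linear": [[0,0,0],[0,0,0],[0,0,0],[0,0,0],[0,0,0],[0,0,-0.1],[0,0,-0.2],[0,0,-0.25]], "spin": [0,0,0,0,0,0,0,0], "hand": 1}}

```text
time: 46.6
tool_pos: [470.4, 312.5, 119.1]
tcp_rot: [-3.141, -0.002, 3.141]
contact_force: [0.5, 0.2, -0.2]
grip_width: 91.7
finger_force: 0.0
```

{"name": "servo_tool", "arguments": {"linear": [[0,0,-0.2],[0,0,-0.2],[0.2,0.15,0],[0.2,0.15,0],[0.2,0.15,0],[0.2,0.15,0],[0.2,0.15,0],[0,0,0]], "spin": [0,0,0,0,0,0,0,0]}}

```text
time: 47.6
tool_pos: [268.4, 464.5, 198.8]
tcp_rot: [3.141, -0.0, -3.137]
contact_force: [0.7, 0.0, -0.6]
grip_width: 91.6
finger_force: 0.0
```

```bash
python3 - <<'E'
from h import *
T=optics.capture("top");S=optics.capture("scene")
def two(n,lo,hi,bt,bs,lo2,hi2,z):
    a=blobs(mask(T,bt,lo,hi),2);b=blobs(mask(S,bs,lo2,hi2),2)
    for c,q in((T,a),(S,b)):
        p=[plane(c,[cen(x)],z)[0] for x in q]; d=p[0]-p[1]; print(n,((p[0]+p[1])/2).round(1),np.degrees(np.arctan(d[1]/d[0])).round(1))
def one(n,c,box,lo,hi,z):
    print(n,rect(c,blobs(mask(c,box,lo,hi))[0],z))
one("case",T,(212,200,242,235),(0,0,212),(180,60,255),32)
one("box",T,(306,185,338,230),(5,160,40),(16,255,200),28)
one("mug",T,(250,185,290,230),(95,80,30),(125,255,255),82)
one("mug",S,(255,180,295,226),(95,70,30),(125,255,255),82)
one("pot",T,(155,200,190,235),(0,80,40),(90,255,255),75)
f=lambda im,x,y,w,h:cv2.resize(im[y:y+h,x:x+w],(400,300),interpolation=cv2.INTER_CUBIC)
A,B=T["frame"],S["frame"]
o=np.vstack([np.hstack([f(A,90,190,80,60),f(A,138,130,80,60)]),np.hstack([f(A,284,175,80,60),f(A,190,187,80,60)])])
cv2.imwrite("pics/z4.png",o);cv2.imwrite("pics/s4.png",B)
E
```

```text
case [458.5  -8.8  49.3  37.9  87.9]
box [ 453.9 -312.7   58.1   41.3  -83.8]
mug [ 463.4 -142.3  109.5   72.    -3.1]
mug [ 496.4 -148.3  129.3   72.4  -28.9]
pot [455.9 150.4  64.3  62.7  -1.3]
```

View pics/z4.png

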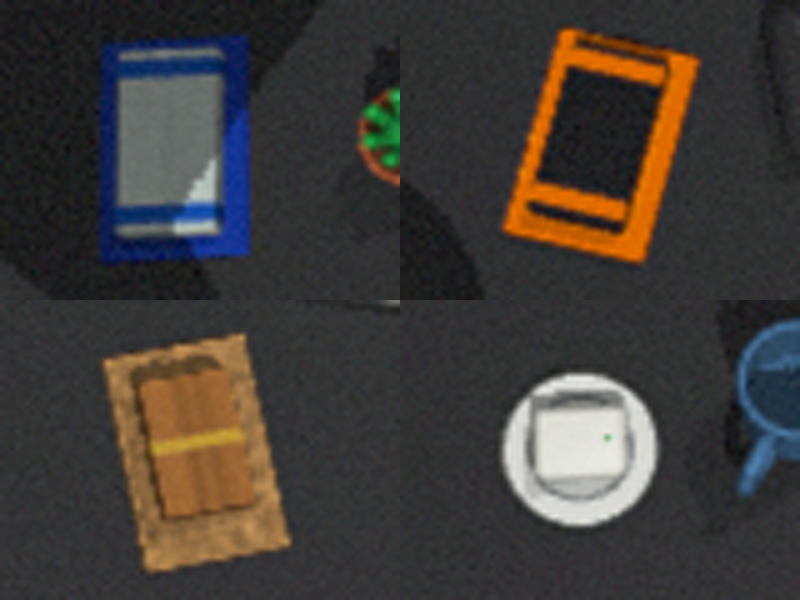

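View pics/s4.png

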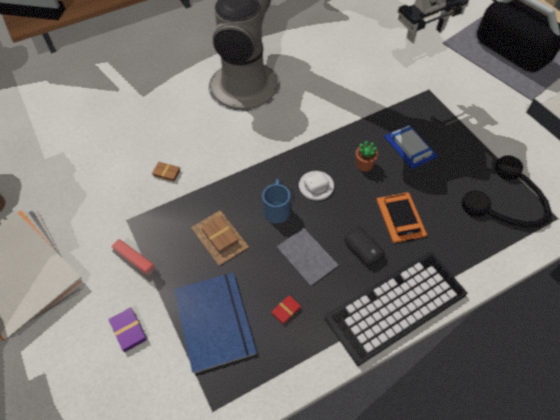

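All four things look flat on their places, and the mug and plant haven't moved. Last, a numeric check of the centres read from the zoom.

```bash
python3 - <<'E'
from h import *
T=optics.capture("top")
for n,u,z,v,zp in(("box",(323.6,203.6),28,(323.6,205.6),6),("drive",(123.6,218.6),24,(125,220),6),("bank",(177.6,156.2),28,(178,159.4),10),("case",(226,216),34,(226,217),10)):
    print(n,(plane(T,[u],z)-plane(T,[v],zp)).round(1))
E
```

```text
box [[2.  2.2]]
drive [[ 1.3 -1. ]]
bank [[ 5.  -2.2]]
case [[-1.3 -2.1]]
```

All within about 6 mm, so I'm handing in.

```bash
python3 -c "
from plant import workorder
print(workorder.close_job())"
```

```text
the job is handed in; nothing more can be done
None
```

I handed the job in at about 48 s. All four things lie flat on their own places, within about 6 mm of centre by the last top-view check, and the mug and plant have not moved; the hand-in returned no verdict.

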